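# Set the feed valve of a kitchen water filter: shut, then two turns open, and hold

### The arm

A 6-joint arm with a two-finger parallel gripper is mounted at the origin on the work surface. World frame = base frame: x ahead of the robot, y to its left, z up, the work surface at z = 0. Lengths are in m, angles in rad, forces in N, time in s.
With the tool pointing down it reaches from about 0.275 to 0.725 m from the base axis. Payload 15.9 kg.
Tool frame: the origin (TCP) lies between the finger pads; the fingertips stand 19 mm ahead of it and the grasp point (between the pads) is the TCP (tcp_to_tips is the distance from the TCP to the fingertips, in m); z points along the fingers, y is the line along which they close (so a half turn about z gives the same grasp; the last joint's range is limited). The gripper opens to 85 mm and grips with 20 to 120 N. Pads are 22 mm wide; open, the fingers measure 114 mm over their backs; the gripper's body (76 mm by 85 mm) begins 54 mm behind the grasp point. The pads swing forward as they close: fully open they stand 13 mm farther back than shut.
Start: joints at [1.284, 0.213, -0.034, 1.323, 0, 1.571], TCP at [0.141, 0.48, 0.25] pointing down, gripper open.
Joint ranges: [-2.98, 2.98], [-0.74, 1.72], [-1.14, 1.35], [-2.1, 2.04], [-1.57, 1.44], [-3.14, 3.14]. Speed limits (rad/s): [1.89, 1.89, 2.39, 2.57, 3.14, 3.14].

### API

Orientations are given as a rotation vector (axis times angle).
In Python, from rig import sense, get_image, job_done, tcp_to_tips gives the robot as it stands.
- The arm moves only by the tool arm_command, never from a script. Its argument "plan" is text: rows parted by semicolons, each of 5 numbers parted by spaces: the shift along the tool's x, y, z as a fraction of full scale, then the turn about the tool's z as a fraction of full scale, then the closure in counts, from 0 (fully open) to 255 (shut). In form: tx ty tz roll claw; .... A call has 1 to 20 rows; each row is the pose to reach, as a shift and turn from the pose commanded when the call began, along the tool's axes at that moment; what a row does not reach only later rows make up. Full scale, the value 1, is 100 mm for a shift and 45 degrees for a turn. A row lasts 1/12 s, in which the tool goes at most 41.7 mm and 7.16 degrees, less where a joint would pass 70% of its speed; a pose out of reach is approached as far as the arm can. A call with a number of a shift or a turn outside -1 to 1 is refused whole. A call with a gripper value outside its range is refused whole. The fingers move at their own pace and stop on an object; "force" is the grip in N (left out, the last holds). Time passes only in rows, so rows that repeat a pose let the fingers close. It gives the time, the measured TCP pose, the force, the opening and the grip force at its end, in the units of the state.
- sense(): the state, without advancing time (a new reading comes with each control period).
- get_image(name): name is "side" or "top"; returns a dict with "frame" (420x560x3 uint8, red, green, blue), "mtx" (3x3 intrinsics, pixels), "D" ([k1, k2, p1, p2, k3] as OpenCV has them; the pictures are not rectified), "pose" (4x4, takes a point from camera to world coordinates). Camera axes: x right, y down, z forward; pixel columns grow to the right and rows downward; lengths in m; the calibration is good to about 2 mm. A picture is of the moment at which its call begins. There is no depth.
- job_done(): hands the job in; it is judged then, once.
The state is a dict: "t": time; "joint_positions": joint angles; "qd": joint speeds; "tau": joint torques, N m; "position": TCP position; "ee_rot": TCP orientation; "ft_force": force on the tool from outside, world axes, zero at the start; "torque": the same for the moment, N m; "width": opening from 0.0 (shut) to 1.0 (fully open); "finger_force": force on a finger pad.
Only numpy, scipy, OpenCV 4.12 (cv2) and the standard library are available. Lean on these libraries where they do the work, as an engineer would, in place of code of your own. Each camera call takes 0.05 s, during which the arm holds its last target. There are 200 camera calls.

### The job

The new water-filter cartridge has been flushed and its feed valve left part open: turn the valve's hand wheel clockwise until it is shut right against its stop, then back it off anticlockwise exactly two turns from the stop. Finish still gripping the wheel, holding it at that setting while I check the joints for leaks. Leave the other things on the worktop where they are.

Things in the scene. Friction and masses are not known exactly. Their poses are not given: they have to be found in the camera images.
- wheel (a point): Centre of the feed valve's hand wheel: plain cast metal, 62 mm across, round rim 10 mm thick, four spokes, level on an upright spindle over a brass valve in a copper pipe; point half-way up the rim, 150 mm above the worktop. It keeps its height as it turns. Under the rim only the 25 mm bonnet, pipe 67 mm lower; nearest tall thing a pipe 150 mm away. Can be gripped across its diameter from above.
- valve (a joint): Turn of the valve wheel, rad, counted on over several turns: 0 = shut against its hard stop, growing as it opens (anticlockwise from above, 6.283 a turn). Clockwise closes. Steady drag of about 0.12 N m; it stays where it is left. At the start it is open by less than three quarters of a turn. The other side of the filter (clear bowl, 255 mm tall with its stand) has only a small lever, not a wheel.
- spanner: the filter spanner, just used: flat white plastic tool lying down, 217 mm long, 8 mm thick, a 96 mm ring and a handle; origin on its centre line, about half-way along. Bystander.
- old_cartridge: the used filter cartridge: off-white upright cylinder, 56 mm across, 125 mm tall; origin at the centre of its underside. Bystander.
- mug: blue-glazed mug, 82 mm across, 92 mm tall, with a handle; origin at the centre of its underside. Bystander.
- grease_tub: small white tub with a black lid, 54 mm across, 42 mm tall; origin at the centre of its underside. Bystander.
- seal_ring: old black rubber sealing ring lying flat, 80 mm across, 6 mm thick; origin at the centre of its underside. Bystander.
- soap: black soap dispenser with a metal pump, 68 mm across, 182 mm tall; origin at the centre of its underside. Bystander, beyond the pipework.
- bowl: white bowl, 110 mm across, 55 mm tall; origin at the centre of its underside. Bystander, beyond the pipework.
- tea_jar: white jar with a wooden lid, 84 mm across, 120 mm tall; origin at the centre of its underside. Bystander, beyond the pipework.

How it is judged:
By the outcome, as a careful person would: the job done as asked, in the order asked, and still so for the second after the job is handed in, while the arm keeps its last pose, push and grip.
It also fails if it takes over 72 s, if anything falls off the work surface, if the arm or the gripper's body presses on something with over 40 N, if the wrist force passes 120 N, or if a joint passes its speed limit or range.

## Working session

There is one attempt and no reset: what is moved stays moved. The work goes in short steps, Python scripts to look and compute and a tool call to move; the robot and the scene stay as the last step left them, time stands still between calls to the robot, and variables do not carry over. Pictures are saved under pics/ and viewed, at most 10 in all, crops included, and the job is handed in when it is done.

Besides the shell and the picture viewer there is one more tool, called after "Emit:" in YAML: its name, and indented under it one key for each argument. arm_command: Moves the arm, as the interface text tells. Shift numbers are shares of 100 mm and turn numbers shares of 45 degrees, none past 1 either way. Its arguments: {"type":"object","properties":{"plan":{"type":"string"},"force":{"type":"number"}},"required":["plan"]}

```bash
mkdir -p pics
python3 - <<'E'
from rig import *
import cv2,numpy as np
np.set_printoptions(precision=4,suppress=True)
for n in("top","side"):
    d=get_image(n);cv2.imwrite(f"pics/{n}1.png",d["frame"][:,:,::-1]);print(n,d["mtx"],d["D"],d["pose"])
s=sense();print(s,tcp_to_tips)
E
```

```text
top [[527.4024   0.     273.2759]
 [  0.     527.4024 215.0299]
 [  0.       0.       1.    ]] [0.0208 0.     0.     0.     0.    ] [[ 0.0286 -0.9959  0.0855  0.4367]
 [-0.9995 -0.0271  0.0177 -0.068 ]
 [-0.0153 -0.086  -0.9962  1.4409]
 [ 0.      0.      0.      1.    ]]
side [[412.3643   0.     288.3516]
 [  0.     412.3643 204.6382]
 [  0.       0.       1.    ]] [-0.0604  0.      0.      0.      0.    ] [[ 0.9467 -0.2026  0.2504  0.2937]
 [-0.3221 -0.5893  0.7409 -0.7864]
 [-0.0026 -0.7821 -0.6232  0.7515]
 [ 0.      0.      0.      1.    ]]
{'t': 0.1, 'joint_positions': array([ 1.284 ,  0.2133, -0.035 ,  1.3235, -0.0001,  1.5708]), 'qd': array([ 0.0016, -0.0016,  0.0023, -0.0001,  0.    , -0.0005]), 'tau': array([ -0.0007, -68.7256,  48.7805,   0.0124,  -0.    ,   0.    ]), 'position': array([0.1414, 0.4793, 0.2499]), 'ee_rot': array([-0.449 , -3.1093,  0.0016]), 'ft_force': array([-0.6485, -0.2876,  0.1253]), 'torque': array([ 0.012 ,  0.0238, -0.013 ]), 'finger_force': 0.0, 'width': 1.0026530467798473} 0.019
```

View pics/top1.png

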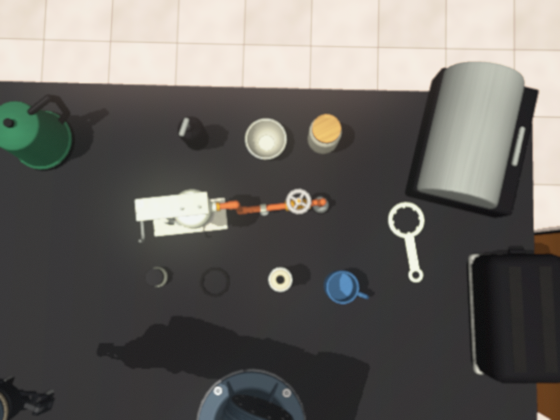

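View pics/side1.png

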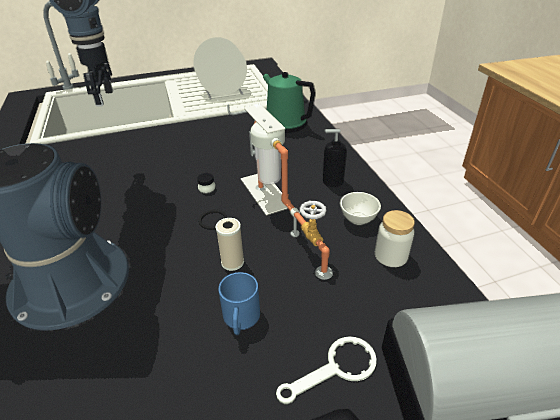

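The top picture shows the wheel at about (299,202), on the copper pipe that runs along y. In the side picture it is at about (313,210). I'll triangulate those two points and look at enlarged crops.

```bash
cat > h.py <<'E'
from rig import *
import cv2,numpy as np
np.set_printoptions(precision=4,suppress=True)
def onplane(d,px,z):
    u=cv2.undistortPoints(np.array([[px]],float),d["mtx"],np.array(d["D"]))[0,0]
    P=np.array(d["pose"]);r=P[:3,:3]@[u[0],u[1],1];o=P[:3,3]
    return o+r*(z-o[2])/r[2]
def proj(d,X):
    T=np.linalg.inv(d["pose"]);return cv2.projectPoints(np.array(X,float).reshape(-1,3),cv2.Rodrigues(T[:3,:3])[0],T[:3,3],d["mtx"],np.array(d["D"]))[0][:,0]
def circle(d,c,r=.031):
    a=np.linspace(0,2*np.pi,60);return proj(d,np.c_[c[0]+r*np.cos(a),c[1]+r*np.sin(a),0*a+c[2]])
E
python3 - <<'E'
from h import *
a=get_image("top");b=get_image("side")
A=onplane(a,(299,202),.15);B=onplane(b,(313,210),.15);print(A,B)
c=(A+B)/2
out=[]
for d,p in((a,(299,202)),(b,(313,210))):
    x,y=p;f=cv2.resize(d["frame"][y-28:y+28,x-28:x+28],None,fx=7,fy=7,interpolation=cv2.INTER_CUBIC)
    q=((circle(d,c)-[x-28,y-28]+.5)*7).astype(int);cv2.polylines(f,[q],True,(0,255,0),1);out.append(f)
cv2.imwrite("pics/c1.png",np.hstack(out)[:,:,::-1])
E
```

```text
[ 0.5814 -0.1074  0.15  ] [ 0.5827 -0.1085  0.15  ]
```

View pics/c1.png

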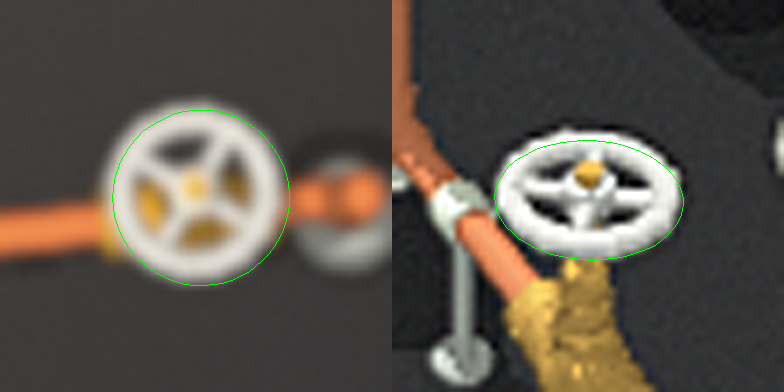

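Hub and rim agree with the 62 mm circle. After a small correction the centre is about (0.584, -0.1055, 0.15). I'll travel high and on the base side of the filter.

Emit:
arm_command:
  plan: "-1 -1 -1 0 0;-1 -1 -1 0 0;-1 -1 -1 0 0;-1 -1 -1 0 0;-1 -1 -1 0 0"

```text
t: 0.62
position: [0.2108, 0.3527, 0.3542]
ee_rot: [0.452, 3.106, 0.006]
ft_force: [-0.5, 0.5, 1.4]
width: 0.998
finger_force: 0.0
```

Emit:
arm_command:
  plan: "-1 -1 0 0 0;-1 -1 0 0 0;-1 -1 0 0 0;-1 -1 0 0 0;-1 -1 0 0 0"

```text
t: 1.03
position: [0.2778, 0.2288, 0.3503]
ee_rot: [0.455, 3.108, -0.0]
ft_force: [-0.5, 0.4, -0.3]
width: 1.001
finger_force: 0.0
```

Emit:
arm_command:
  plan: "-1 -1 0 0 0;-1 -1 0 0 0;-1 -1 0 0 0;-1 -1 0 0 0;-1 -1 0 0 0"

```text
t: 1.45
position: [0.3457, 0.1047, 0.3499]
ee_rot: [-0.454, -3.108, 0.001]
ft_force: [-0.6, 0.9, 0.7]
width: 0.997
finger_force: 0.0
```

```bash
python3 -c "
from h import *
s=sense();print(s['t'],s['joint_positions'],s['position'],s['ee_rot'])"
```

```text
1.45 [ 0.2946 -0.0679 -0.0894  1.5497 -0.0007  0.5847] [0.3457 0.1047 0.3499] [-0.4541 -3.1084  0.0013]
```

Emit:
arm_command:
  plan: "-1 -1 0 0 0;-1 -1 0 0 0;-1 -1 0 0 0;-1 -1 0 0 0;-1 -1 0 0 0"

```text
t: 1.87
position: [0.4133, -0.019, 0.3494]
ee_rot: [-0.453, -3.107, 0.001]
ft_force: [-0.0, 0.1, -0.2]
width: 1.0
finger_force: 0.0
```

Emit:
arm_command:
  plan: "-1 -.35 0 0 0;-1 -.35 0 0 0;-1 -.35 0 0 0;-1 -.35 0 0 0"

```text
t: 2.2
position: [0.5006, -0.0797, 0.3484]
ee_rot: [-0.45, -3.107, 0.0]
ft_force: [0.7, -0.2, -0.1]
width: 1.002
finger_force: 0.0
```

Emit:
arm_command:
  plan: "-.9 0 0 0 0;-.9 0 0 0 0;-.9 0 0 0 0;-.9 0 0 0 0;-.9 0 0 0 0;-.9 0 0 0 0"

```text
t: 2.7
position: [0.5838, -0.1032, 0.3507]
ee_rot: [0.447, 3.109, 0.0]
ft_force: [-0.6, -0.2, 0.1]
width: 0.999
finger_force: 0.0
```

```bash
cat > st.py <<'E'
from h import *
from scipy.spatial.transform import Rotation as R
s=sense();M=R.from_rotvec(s['ee_rot']).as_matrix()
C=np.array([.584,-.1055,.35])
print('t',s['t'],'q',s['joint_positions'],'p',s['position'])
yaw=np.degrees(np.arctan2(M[1,0],M[0,0]));print('yaw',yaw,'width',s['width'],'F',s['ft_force'],'T',s['torque'],'ff',s['finger_force'])
print('tool shift to C /100mm',M.T@(C-s['position'])*10)
E
python3 st.py
```

```text
t 2.7 q [-0.1751  0.4425  0.54    1.6682  0.0002  0.1107] p [ 0.5838 -0.1032  0.3507]
yaw 163.62359163097125 width 0.99932123320077 F [-0.604  -0.2183  0.0563] T [0.0159 0.0012 0.0029] ff 0.0
tool shift to C /100mm [-0.0088 -0.0214  0.0065]
```

Emit:
arm_command:
  plan: "-.01 -.02 1 -1 0;-.01 -.02 1 -1 0;-.01 -.02 1 -1 0;-.01 -.02 1 -1 0;-.01 -.02 1 -1 0;-.01 -.02 1 -1 0;-.01 -.02 1 -1 0;-.01 -.02 1 -1 0"

```text
t: 3.37
position: [0.5839, -0.1059, 0.2514]
ee_rot: [-0.778, 3.042, -0.001]
ft_force: [-1.3, 0.7, 0.0]
width: 1.001
finger_force: 0.0
```

Emit:
arm_command:
  plan: "0 0 .6 -1 0;0 0 .6 -1 0;0 0 .6 -1 0;0 0 .6 -1 0;0 0 .6 -1 0;0 0 .6 -1 0;0 0 .6 -1 0;0 0 .6 -1 0"

```text
t: 4.03
position: [0.5842, -0.1062, 0.191]
ee_rot: [-1.881, 2.515, -0.001]
ft_force: [-0.1, -0.0, 1.0]
width: 0.998
finger_force: 0.0
```

Emit:
arm_command:
  plan: "0 0 0 -1 0;0 0 0 -1 0;0 0 0 -1 0;0 0 0 -1 0;0 0 0 -1 0;0 0 0 -1 0;0 0 0 -1 0;0 0 0 -1 0;0 0 0 -1 0"

```text
t: 4.78
position: [0.5845, -0.1065, 0.1907]
ee_rot: [-2.698, 1.61, -0.001]
ft_force: [0.5, 1.1, 0.3]
width: 1.002
finger_force: 0.0
```

```bash
python3 st.py
python3 - <<'E'
from h import *
b=get_image("side");x,y=313,195
f=cv2.resize(b["frame"][y-50:y+50,x-60:x+60],None,fx=6,fy=6,interpolation=cv2.INTER_CUBIC)
q=((circle(b,(.584,-.1055,.15))-[x-60,y-50]+.5)*6).astype(int);cv2.polylines(f,[q],True,(0,255,0),1)
cv2.imwrite("pics/c2.png",f[:,:,::-1])
E
```

```text
t 4.7833 q [-0.1802  0.4236  0.1065  1.2532  0.     -2.2458] p [ 0.5845 -0.1065  0.1907]
yaw -61.653869419331045 width 1.0019617564268883 F [0.4688 1.0603 0.312 ] T [ 0.0138  0.022  -0.0403] ff 0.0
tool shift to C /100mm [-0.0103 -0.0013 -1.593 ]
```

View pics/c2.png

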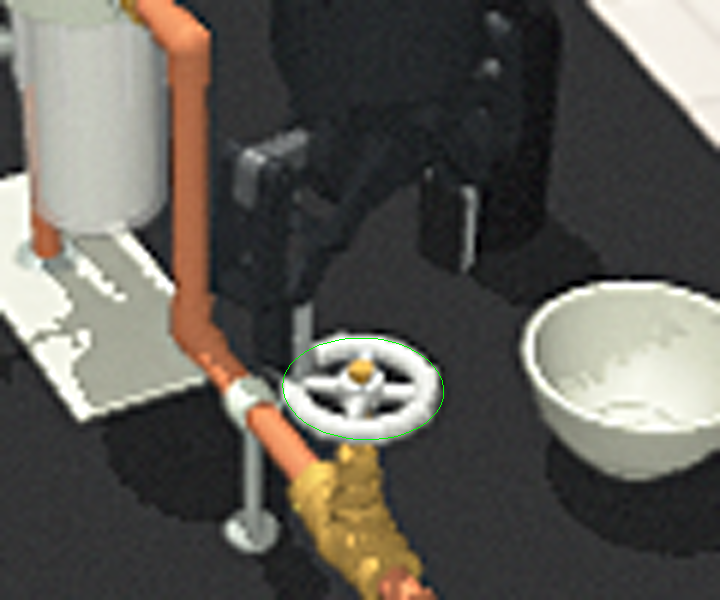

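The projected circle sits on the rim (hub at about (362,372) in the crop), and the fingers straddle it. Next I go down and grip.

Emit:
arm_command:
  plan: "-.01 0 .24 0 0;-.01 0 .48 0 0;-.01 0 .48 0 0;-.01 0 .48 0 0"

```text
t: 5.17
position: [0.5834, -0.1057, 0.142]
ee_rot: [2.699, -1.607, -0.003]
ft_force: [0.5, 0.5, 0.3]
width: 0.998
finger_force: 0.0
```

Emit:
arm_command:
  plan: "0 0 0 0 255;0 0 0 0 255;0 0 0 0 255;0 0 0 0 255;0 0 0 0 255;0 0 0 0 255;0 0 0 0 255;0 0 0 0 255"
  force: 50

```text
t: 5.83
position: [0.5838, -0.1067, 0.1442]
ee_rot: [2.699, -1.605, 0.002]
ft_force: [-10.6, -4.0, 15.6]
width: 0.696
finger_force: 50.6
```

```bash
python3 st.py
```

```text
t 5.8333 q [-0.1799  0.442   0.0155  1.1435 -0.0017 -2.2482] p [ 0.5838 -0.1067  0.1442]
yaw -61.49619106220883 width 0.6958615547165498 F [-10.5626  -3.9786  15.5791] T [-1.0948  2.8059 -0.1063] ff 50.58326706290245
tool shift to C /100mm [-0.0058 -0.0062 -2.0576]
```

Run:
```python
from h import *
b=get_image("side");x,y=313,200
f=cv2.resize(b["frame"][y-40:y+40,x-50:x+50],None,fx=7,fy=7,interpolation=cv2.INTER_CUBIC)
cv2.imwrite("pics/c3.png",cv2.convertScaleAbs(f,alpha=1.6,beta=20)[:,:,::-1])
```

```text
(no output)
```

View pics/c3.png

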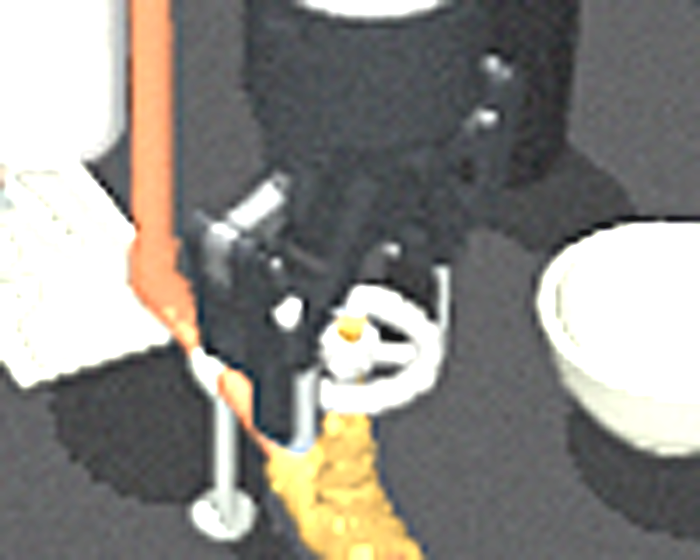

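The near pad (crop about (305,370)–(300,440)) meets the rim close to its upper end, so the gripper is a few mm too low. I'll regrip a little higher.

Emit:
arm_command:
  plan: "0 0 0 0 0;0 0 0 0 0;0 0 0 0 0;0 0 0 0 0;0 0 -.06 0 0;0 0 -.06 0 0;0 0 -.06 0 0"

```text
t: 6.47
position: [0.5845, -0.1059, 0.1488]
ee_rot: [-2.701, 1.604, -0.001]
ft_force: [-0.5, -0.3, -0.2]
width: 1.001
finger_force: 0.0
```

Emit:
arm_command:
  plan: "0 0 0 0 255;0 0 0 0 255;0 0 0 0 255;0 0 0 0 255;0 0 0 0 255;0 0 0 0 255;0 0 0 0 255;0 0 0 0 255"
  force: 50

```text
t: 7.13
position: [0.5835, -0.1063, 0.1486]
ee_rot: [2.7, -1.604, -0.001]
ft_force: [-6.8, -2.2, 9.4]
width: 0.697
finger_force: 51.9
```

```bash
python3 st.py
```

```text
t 7.1333 q [-0.1796  0.4404  0.0243  1.1555 -0.001  -2.2487] p [ 0.5835 -0.1063  0.1486]
yaw -61.45094862260782 width 0.6970101297054089 F [-6.7808 -2.1873  9.4499] T [-0.555   1.7582 -0.0465] ff 51.927100494503975
tool shift to C /100mm [-0.0039 -0.0053 -2.0139]
```

Emit:
arm_command:
  plan: "0 0 0 1 255;0 0 0 1 255;0 0 0 1 255;0 0 0 1 255;0 0 0 1 255;0 0 0 1 255;0 0 0 1 255;0 0 0 1 255"

```text
t: 7.8
position: [0.5834, -0.1063, 0.1486]
ee_rot: [1.876, -2.518, -0.0]
ft_force: [-7.8, -2.7, 10.3]
width: 0.69
finger_force: 52.1
```

```bash
python3 st.py
```

```text
t 7.8 q [-0.1797  0.4403  0.0242  1.1557 -0.001  -1.4602] p [ 0.5834 -0.1063  0.1486]
yaw -106.6327911539753 width 0.6903756056861747 F [-7.7943 -2.6855 10.3115] T [-0.4159  2.1027 -0.1611] ff 52.08879344165325
tool shift to C /100mm [-0.0071 -0.0016 -2.014 ]
```

Emit:
arm_command:
  plan: "0 0 0 1 255;0 0 0 1 255;0 0 0 1 255;0 0 0 1 255;0 0 0 1 255;0 0 0 1 255;0 0 0 1 255;0 0 0 1 255"

```text
t: 8.47
position: [0.5833, -0.1062, 0.1486]
ee_rot: [0.769, -3.044, 0.0]
ft_force: [-9.0, -2.3, 11.5]
width: 0.695
finger_force: 52.1
```

```bash
python3 st.py
```

```text
t 8.4667 q [-0.1797  0.4403  0.0241  1.1558 -0.0006 -0.6748] p [ 0.5833 -0.1062  0.1486]
yaw -151.63307800609118 width 0.6953903137497772 F [-9.0028 -2.3327 11.4924] T [-0.0062  1.9645 -0.1151] ff 52.12111808359623
tool shift to C /100mm [-0.0066  0.003  -2.0141]
```

Emit:
arm_command:
  plan: "0 0 0 1 255;0 0 0 1 255;0 0 0 1 255;0 0 0 1 255;0 0 0 1 255;0 0 0 1 255;0 0 0 1 255;0 0 0 1 255"

```text
t: 9.13
position: [0.5833, -0.106, 0.1486]
ee_rot: [-0.454, -3.107, 0.0]
ft_force: [-10.1, -1.3, 11.6]
width: 0.689
finger_force: 52.2
```

```bash
python3 st.py
```

```text
t 9.1333 q [-0.1796  0.4402  0.024   1.1558 -0.0003  0.1106] p [ 0.5833 -0.106   0.1486]
yaw 163.37024337857943 width 0.6894372242673029 F [-10.1388  -1.2681  11.5649] T [ 0.2291  1.7376 -0.068 ] ff 52.21831664443016
tool shift to C /100mm [-0.0026  0.0061 -2.014 ]
```

Emit:
arm_command:
  plan: "0 0 0 1 255;0 0 0 1 255;0 0 0 1 255;0 0 0 1 255;0 0 0 1 255;0 0 0 1 255;0 0 0 1 255;0 0 0 1 255"

```text
t: 9.8
position: [0.5834, -0.106, 0.1486]
ee_rot: [-1.609, -2.697, 0.001]
ft_force: [-9.5, -1.6, 10.9]
width: 0.691
finger_force: 52.3
```

```bash
python3 st.py
```

```text
t 9.8 q [-0.1796  0.4403  0.0241  1.1556 -0.0003  0.896 ] p [ 0.5834 -0.106   0.1486]
yaw 118.37327319442683 width 0.690915554214876 F [-9.4596 -1.6422 10.8623] T [ 0.1745  1.3005 -0.1593] ff 52.27955661714077
tool shift to C /100mm [ 0.0024  0.0055 -2.0139]
```

Emit:
arm_command:
  plan: "0 0 0 .33 255;0 0 0 .33 255;0 0 0 .33 255;0 0 0 .33 255"

```text
t: 10.13
position: [0.5834, -0.1059, 0.1486]
ee_rot: [-1.942, -2.468, 0.001]
ft_force: [-9.0, -0.3, 10.1]
width: 0.696
finger_force: 52.3
```

```bash
python3 st.py
```

```text
t 10.1333 q [-0.1795  0.4403  0.0241  1.1556 -0.0003  1.1537] p [ 0.5834 -0.1059  0.1486]
yaw 103.61585533006895 width 0.6960795965807309 F [-9.0418 -0.291  10.1465] T [ 0.0855  1.218  -0.0901] ff 52.270260751247406
tool shift to C /100mm [ 0.0033  0.0044 -2.0139]
```

Emit:
arm_command:
  plan: "0 0 0 .6 255;0 0 0 .6 255;0 0 0 .6 255;0 0 0 .6 255;0 0 0 .6 255;0 0 0 .6 255"

```text
t: 10.63
position: [0.5835, -0.106, 0.1486]
ee_rot: [-2.464, -1.948, 0.001]
ft_force: [-8.2, 0.8, 8.9]
width: 0.692
finger_force: 52.2
```

```bash
python3 st.py
```

```text
t 10.6333 q [-0.1795  0.4403  0.0242  1.1555 -0.0004  1.6242] p [ 0.5835 -0.106   0.1486]
yaw 76.65839835996013 width 0.6922230462108759 F [-8.2085  0.8313  8.887 ] T [-0.0938  1.1483 -0.1132] ff 52.22393609583378
tool shift to C /100mm [ 0.0051  0.0018 -2.0137]
```

Emit:
arm_command:
  plan: "0 0 0 .5 255;0 0 0 .5 255;0 0 0 .5 255;0 0 0 .5 255;0 0 0 .5 255"

```text
t: 11.05
position: [0.5833, -0.1063, 0.1484]
ee_rot: [2.798, 1.428, -0.003]
ft_force: [-8.5, -2.7, 7.6]
width: 0.694
finger_force: 56.5
```

```bash
python3 st.py
```

```text
t 11.05 q [-0.1797  0.4406  0.0239  1.1555 -0.0012  2.0179] p [ 0.5833 -0.1063  0.1484]
yaw 54.08724686747075 width 0.6941169016999048 F [-8.4788 -2.7373  7.6136] T [-0.6092  1.5761 -0.103 ] ff 56.53641790151596
tool shift to C /100mm [ 0.0074 -0.0005 -2.0163]
```

Emit:
arm_command:
  plan: "0 0 0 .2 255;0 0 0 .2 255;0 0 0 .2 255"

```text
t: 11.3
position: [0.5833, -0.1063, 0.1482]
ee_rot: [2.902, 1.203, -0.003]
ft_force: [-7.8, -3.6, 4.4]
width: 0.688
finger_force: 53.4
```

```bash
python3 st.py
```

```text
t 11.3 q [-0.1797  0.4408  0.0237  1.1554 -0.0011  2.1757] p [ 0.5833 -0.1063  0.1482]
yaw 45.04197397098589 width 0.6884894743006318 F [-7.7902 -3.6285  4.4058] T [-0.6158  1.4249 -0.1263] ff 53.41864926740527
tool shift to C /100mm [ 0.0072 -0.0017 -2.0182]
```

Emit:
arm_command:
  plan: "0 0 0 .2 255;0 0 0 .2 255;0 0 0 .2 255"

```text
t: 11.55
position: [0.584, -0.1057, 0.1482]
ee_rot: [-2.986, -0.975, 0.001]
ft_force: [-2.4, 1.4, 1.5]
width: 0.691
finger_force: 54.6
```

```bash
python3 st.py
```

```text
t 11.55 q [-0.1792  0.441   0.0242  1.1545  0.0002  2.3313] p [ 0.584  -0.1057  0.1482]
yaw 36.15950192879807 width 0.6905556651600759 F [-2.3558  1.3731  1.5411] T [0.2811 0.3646 0.3806] ff 54.60504555143416
tool shift to C /100mm [ 0.001  -0.0027 -2.0178]
```

Emit:
arm_command:
  plan: "0 0 0 .1 255;0 0 0 .1 255;0 0 0 .1 255"

```text
t: 11.8
position: [0.5826, -0.1066, 0.148]
ee_rot: [3.021, 0.859, -0.005]
ft_force: [-12.6, -6.1, 6.4]
width: 0.689
finger_force: 58.3
```

```bash
python3 st.py
```

```text
t 11.8 q [-0.1801  0.4407  0.0232  1.1561 -0.0019  2.4075] p [ 0.5826 -0.1066  0.148 ]
yaw 31.74122559059089 width 0.6889258610536027 F [-12.6125  -6.0506   6.3935] T [-1.033   2.4107 -0.1364] ff 58.32696408033371
tool shift to C /100mm [ 0.0112 -0.0031 -2.0198]
```

Emit:
arm_command:
  plan: "0 0 0 .1 255;0 0 0 .1 255;0 0 0 .1 255"

```text
t: 12.05
position: [0.5826, -0.1065, 0.1477]
ee_rot: [3.053, 0.74, -0.005]
ft_force: [-10.0, -4.8, 1.3]
width: 0.688
finger_force: 56.5
```

```bash
python3 st.py
```

```text
t 12.05 q [-0.18    0.4411  0.0229  1.1557 -0.0016  2.4861] p [ 0.5826 -0.1065  0.1477]
yaw 27.245486602570473 width 0.6882376719183068 F [-10.013   -4.7701   1.2717] T [-0.937   1.8015 -0.1268] ff 56.48046518443152
tool shift to C /100mm [ 0.01   -0.0037 -2.0234]
```

Emit:
arm_command:
  plan: "0 0 0 .2 255;0 0 0 .2 255;0 0 0 .2 255"

```text
t: 12.3
position: [0.5832, -0.1062, 0.1478]
ee_rot: [3.102, 0.495, -0.004]
ft_force: [-5.6, -2.9, -0.1]
width: 0.692
finger_force: 55.6
```

```bash
python3 st.py
```

```text
t 12.3 q [-0.1797  0.4412  0.0234  1.1551 -0.0009  2.6452] p [ 0.5832 -0.1062  0.1478]
yaw 18.144744598568103 width 0.6921349243895123 F [-5.6259 -2.9484 -0.1158] T [-0.4817  1.1912 -0.1193] ff 55.62286019325256
tool shift to C /100mm [ 0.0056 -0.0045 -2.0223]
```

The wrist has now gone 280° and the side load is jumping about. That means the wheel is on its stop and the pads are slipping. I'll regrip harder and check the stop with a small clockwise push.

Emit:
arm_command:
  plan: "0 0 0 0 0;0 0 0 0 0;0 0 0 0 0;0 0 0 0 0;-.01 0 0 0 0;-.01 0 0 0 0;-.01 0 0 0 0"

```text
t: 12.88
position: [0.5832, -0.1062, 0.1484]
ee_rot: [3.102, 0.498, 0.0]
ft_force: [0.1, 0.1, 0.4]
width: 1.003
finger_force: 0.0
```

```bash
python3 st.py
```

```text
t 12.8833 q [-0.1801  0.4391  0.0217  1.1532  0.      2.6434] p [ 0.5832 -0.1062  0.1484]
yaw 18.226195615978444 width 1.0031418268965078 F [0.1348 0.1106 0.4239] T [-0.0196 -0.0182 -0.0326] ff 0.0
tool shift to C /100mm [ 0.0096 -0.0042 -2.0163]
```

Emit:
arm_command:
  plan: "0 0 0 0 255;0 0 0 0 255;0 0 0 0 255;0 0 0 0 255;0 0 0 0 255;0 0 0 0 255;0 0 0 0 255;0 0 0 0 255"
  force: 110

```text
t: 13.55
position: [0.5833, -0.1062, 0.1492]
ee_rot: [3.102, 0.497, 0.001]
ft_force: [-5.0, 1.3, 11.8]
width: 0.675
finger_force: 114.7
```

```bash
python3 st.py
```

```text
t 13.55 q [-0.1801  0.4382  0.0223  1.1542  0.      2.6435] p [ 0.5833 -0.1062  0.1492]
yaw 18.220367093000657 width 0.6747932420979059 F [-5.0294  1.3276 11.7547] T [0.3058 0.9315 0.0344] ff 114.74016666412354
tool shift to C /100mm [ 0.0103 -0.0038 -2.0083]
```

Emit:
arm_command:
  plan: "0 0 0 .03 255;0 0 0 .06 255;0 0 0 .06 255;0 0 0 .06 255"

```text
t: 13.88
position: [0.5856, -0.1055, 0.1493]
ee_rot: [-3.112, -0.425, -0.008]
ft_force: [13.3, 4.9, -0.1]
width: 0.669
finger_force: 119.5
```

```bash
python3 st.py
```

```text
t 13.8833 q [-0.1793  0.4391  0.0239  1.151   0.002   2.6909] p [ 0.5856 -0.1055  0.1493]
yaw 15.549185930554913 width 0.6685491550708844 F [13.2654  4.9419 -0.0691] T [ 1.1081 -2.8115 -0.1111] ff 119.50117908093489
tool shift to C /100mm [-0.005  -0.0042 -2.0074]
```

```bash
cat > rect.py <<'E'
from h import *
def rect(d,fr,c=(.584,-.1055,.15),n=360,h=.045):
    g=np.linspace(h,-h,n)
    X,Y=np.meshgrid(-g,g)   # image right=+x, up=+y
    uv=proj(d,np.c_[X.ravel()+c[0],Y.ravel()+c[1],0*X.ravel()+c[2]]).astype(np.float32).reshape(n,n,2)
    return cv2.remap(fr,uv[...,0],uv[...,1],cv2.INTER_CUBIC)
E
python3 - <<'E'
from rect import *
b=get_image("side");cv2.imwrite("pics/side_b.png",b["frame"][:,:,::-1])
f=np.hstack([rect(b,cv2.imread("pics/side1.png")),rect(b,b["frame"][:,:,::-1].copy())])
cv2.imwrite("pics/r1.png",f)
E
```

```text
(no output)
```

View pics/r1.png

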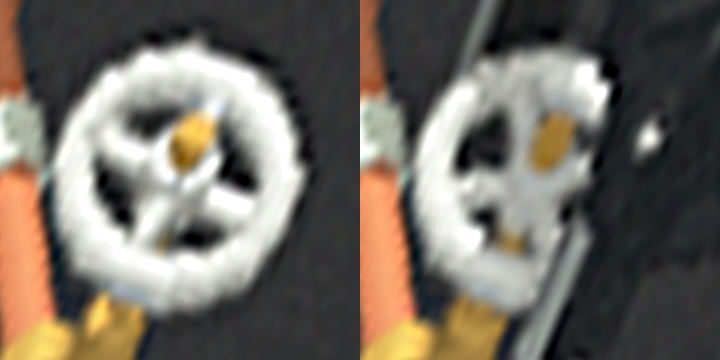

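In the rectified view the spokes went from about 61° to about 15° (mod 90). That fits a clockwise turn of about 226° before the stop. I'll check the wrist torque.

```bash
echo "print('tau',s['tau'])" >>st.py; python3 st.py | tail -1
```

```text
tau [ -4.8233 -86.3234  40.7131   5.5535  -2.441   -0.086 ]
```

Emit:
arm_command:
  plan: "0 0 0 .03 255;0 0 0 .06 255;0 0 0 .06 255"

```text
t: 14.18
position: [0.5856, -0.1057, 0.1493]
ee_rot: [-3.122, -0.35, -0.008]
ft_force: [13.9, 5.2, -1.7]
width: 0.671
finger_force: 119.4
```

```bash
python3 st.py
```

```text
t 14.1833 q [-0.1793  0.4391  0.024   1.1509  0.0017  2.7388] p [ 0.5856 -0.1057  0.1493]
yaw 12.803573401352251 width 0.6711969450470583 F [13.8812  5.2118 -1.6725] T [ 0.8714 -2.8229  0.3103] ff 119.40203551843297
tool shift to C /100mm [-0.0054 -0.0045 -2.0072]
tau [ -4.6308 -86.2844  40.6139   5.6701  -2.1052   1.037 ]
```

Emit:
arm_command:
  plan: "0 0 0 .03 255;0 0 0 .03 255"

```text
t: 14.35
position: [0.5856, -0.1057, 0.1493]
ee_rot: [3.125, 0.317, 0.008]
ft_force: [13.6, 2.8, -0.8]
width: 0.671
finger_force: 119.0
```

```bash
python3 st.py;python3 - <<'E'
from rect import *
b=get_image("side");cv2.imwrite("pics/side_c.png",b["frame"][:,:,::-1])
a=cv2.imread("pics/side_b.png")[190:230,290:335].astype(int)
print(abs(a-b["frame"][190:230,290:335,::-1]).mean(-1).round().astype(int)[::2,::2])
E
```

```text
t 14.35 q [-0.1791  0.4391  0.024   1.151   0.0012  2.76  ] p [ 0.5856 -0.1057  0.1493]
yaw 11.59767280955304 width 0.6709404789609431 F [13.6366  2.81   -0.7754] T [ 0.495  -2.7382  2.9948] ff 118.9985722216079
tool shift to C /100mm [-0.0057 -0.0037 -2.0072]
tau [ -6.1857 -86.2604  40.5709   5.6889  -1.4649   3.7647]
[[  1   1   1   2   6   1   2   5   8   6   1   3   4   3   8   2   3  36
    2   8   3  55   8]
 [  2   1   1   3   4   4   1   5   2   2  50   9   6   2   1   1   7  10
   12   7  28   3  53]
 [  2   4   3   1   2  14   1  10   5   3   3   6   3   6   3   1   2   4
   12   8  23  27   7]
 [  2   1   2   2   1  14  19  14   1   2  14   6   1   5   5   2   2  36
    7   3   4  31  12]
 [  4   1   2   2   3  12  61   5   1   3  12   0   2   8   3   2   7   4
    2   2   6  28  31]
 [  1   2   2   2   5  10  61   6   2   9  41  35  37  12   2   1   6   9
    4   3  28   4  11]
 [  4   5   2   1   1  11  62   2   1   5   1   3  36 253  14  57   9   9
    7   3   2   2   0]
 [  1   3   6   2   1  12  66  61  15   4  13   1   9  87   1  95  13  16
    1   2   2   5   2]
 [ 
[... 461 characters left out ...]
  4   2   1   2   3]
 [  1   2   3   1   1   0   2  52   4   3   1   1   8  14  38  93   1   5
    6   2   2   2   2]
 [  7   2   0   1   1   1   1   1   2   2   6   4   4  48  38 120   1   1
    4   5   2   2   5]
 [  5   2   1   1   1   1   4   3   1   1   1   1   2   7   9 123   3   6
    1   2   2   1   4]
 [  5   1   2   3   2   1   2   0   2   2   1   3   0   1  54  69   5   2
    1   3   2   3   0]
 [  4   4   2   1   2   4   1   1   1   4   4   1   1   4   2   2   4   1
    2   1   2   1   4]
 [  2   9   5   1   6   1   3   1   2   1   2   1   4   1   2   2   6   0
    2   3   2   2   2]
 [  0   9   2   1   4   4   1   5   5   1   1   1   3   1   2   1   4   5
    2   3   2   2   1]]
```

Emit:
arm_command:
  plan: "0 0 0 .03 255;0 0 0 .03 255;0 0 0 .03 255"
  force: 120

```text
t: 14.65
position: [0.5837, -0.1061, 0.1492]
ee_rot: [3.129, 0.277, 0.002]
ft_force: [-2.0, 1.4, 10.3]
width: 0.671
finger_force: 128.0
```

```bash
python3 st.py
```

```text
t 14.65 q [-0.1799  0.4384  0.0228  1.1537  0.0003  2.7851] p [ 0.5837 -0.1061  0.1492]
yaw 10.120021005856493 width 0.6705340889046902 F [-1.9519  1.4294 10.2978] T [0.3022 0.1486 0.0665] ff 128.00859913229942
tool shift to C /100mm [ 0.0065 -0.0048 -2.0077]
tau [ -0.6115 -81.0671  44.3746  -0.8092  -0.4406   0.065 ]
```

Emit:
arm_command:
  plan: "0 0 0 .03 255;0 0 0 .03 255;0 0 0 .03 255"

```text
t: 14.9
position: [0.5834, -0.1062, 0.1491]
ee_rot: [3.132, 0.24, 0.001]
ft_force: [-3.3, 1.0, 10.9]
width: 0.671
finger_force: 128.6
```

```bash
python3 st.py
python3 - <<'E'
from rect import *
b=get_image("side");cv2.imwrite("pics/side_d.png",b["frame"][:,:,::-1])
E
```

```text
t 14.9 q [-0.1801  0.4383  0.0224  1.154   0.0002  2.8087] p [ 0.5834 -0.1062  0.1491]
yaw 8.751934888259767 width 0.6707919733562764 F [-3.28    1.0101 10.8882] T [ 0.3474  0.7831 -0.0638] ff 128.57168689370155
tool shift to C /100mm [ 0.0091 -0.0054 -2.0089]
tau [ -0.1644 -81.1414  45.3363  -1.746   -0.2632   0.1403]
```

Emit:
arm_command:
  plan: "0 0 0 .03 255;0 0 0 .06 255;0 0 0 .06 255"

```text
t: 15.2
position: [0.5816, -0.1063, 0.1487]
ee_rot: [3.137, 0.163, -0.004]
ft_force: [-18.4, -2.8, 17.2]
width: 0.672
finger_force: 129.9
```

```bash
python3 st.py
```

```text
t 15.2 q [-0.1805  0.438   0.021   1.1564 -0.0007  2.8571] p [ 0.5816 -0.1063  0.1487]
yaw 5.958921279059824 width 0.6720212120791054 F [-18.4382  -2.8045  17.2126] T [0.2924 3.2472 0.0375] ff 129.85744822304696
tool shift to C /100mm [ 0.0196 -0.0057 -2.0127]
tau [  3.1372 -78.7348  50.4611  -7.925    0.8247   0.5493]
```

Emit:
arm_command:
  plan: "0 0 0 .03 255;0 0 0 .03 255;0 0 0 .03 255"

```text
t: 15.45
position: [0.5815, -0.1063, 0.1487]
ee_rot: [-3.139, -0.128, 0.004]
ft_force: [-16.5, -1.2, 17.3]
width: 0.672
finger_force: 130.0
```

```bash
python3 st.py
```

```text
t 15.45 q [-0.1805  0.4379  0.0208  1.1564 -0.0005  2.8794] p [ 0.5815 -0.1063  0.1487]
yaw 4.679767574244234 width 0.6716650999252185 F [-16.4621  -1.1788  17.3046] T [0.4853 3.2247 0.0433] ff 130.03010314889252
tool shift to C /100mm [ 0.0201 -0.0061 -2.0127]
tau [  2.5025 -78.9778  50.0906  -7.481    0.5856   0.1434]
```

Run:
```python
from rect import *
b=get_image("side");cv2.imwrite("pics/side_e.png",b["frame"][:,:,::-1])
o=[rect(b,cv2.imread(f"pics/side_{k}.png"),n=300,h=.038) for k in "bcde"]
cv2.imwrite("pics/r2.png",np.vstack([np.hstack(o[:2]),np.hstack(o[2:])]))
```

```text
(no output)
```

View pics/r2.png

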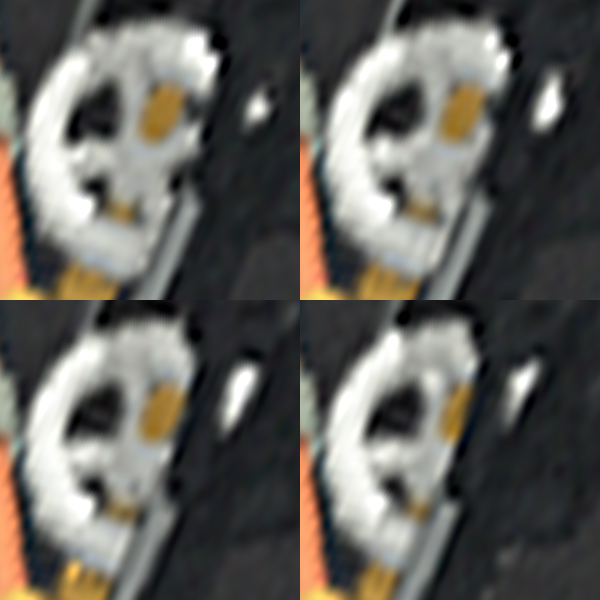

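The spokes look the same in all four views (yaw 15° to 5°), so the wheel is hard on its stop and only the pads slid. I'll take a fresh, unstrained grip here and save a reference picture.

Emit:
arm_command:
  plan: "0 0 0 0 0;0 0 0 0 0;0 0 0 0 0;0 0 0 0 0;0 0 0 0 0"
  force: 60

```text
t: 15.92
position: [0.5834, -0.1062, 0.1483]
ee_rot: [-3.139, -0.129, -0.0]
ft_force: [0.6, 0.7, -0.4]
width: 1.002
finger_force: 0.0
```

```bash
python3 - <<'E'
from rect import *
b=get_image("side");cv2.imwrite("pics/side_open0.png",b["frame"][:,:,::-1])
E
python3 st.py
```

```text
t 15.9667 q [-0.1801  0.4394  0.0218  1.1532  0.      2.8792] p [ 0.5833 -0.1062  0.1483]
yaw 4.718924060378823 width 0.9988442191563126 F [-0.3759  0.2749  0.5371] T [-0.0124 -0.0508 -0.0056] ff 0.0
tool shift to C /100mm [ 0.0073 -0.0063 -2.0173]
tau [ -0.0124 -87.3743  47.3773  -0.008    0.0004   0.0007]
```

Emit:
arm_command:
  plan: "0 0 0 0 255;0 0 0 0 255;0 0 0 0 255;0 0 0 0 255;0 0 0 0 255;0 0 0 0 255;0 0 0 0 255"
  force: 60

```text
t: 16.55
position: [0.5833, -0.1062, 0.149]
ee_rot: [3.139, 0.129, 0.001]
ft_force: [-4.1, 1.7, 9.1]
width: 0.687
finger_force: 62.2
```

```bash
python3 st.py
cat > cmp.py <<'E'
# wheel rotation (deg, ccw +) of picture 2 relative to picture 1, from visible left part of the spokes
import sys
from rect import *
b=get_image("side")
def polar(f):
    r=rect(b,f,n=300,h=.038); return cv2.cvtColor(r,cv2.COLOR_BGR2GRAY).astype(float)
def rot(a,c,lo=100,hi=255,rmin=.008,rmax=.024):
    n=300;g=np.linspace(-.038,.038,n);X,Y=np.meshgrid(g,-g)
    th=np.degrees(np.arctan2(Y,X))%360;r=np.hypot(X,Y)
    m=(r>rmin)&(r<rmax)&(th>lo)&(th<hi)
    best=[]
    for k in np.arange(-20,20.1,.5):
        w=cv2.warpAffine(a,cv2.getRotationMatrix2D((n/2-.5,n/2-.5),k,1),(n,n))
        best.append((np.corrcoef(w[m],c[m])[0,1],k))
    return max(best)
if __name__=="__main__":
    A=polar(cv2.imread(sys.argv[1]))
    for p in sys.argv[2:]:print(p,rot(A,polar(cv2.imread(p))))
E
python3 -c "
from h import *
cv2.imwrite('pics/side_grip0.png',get_image('side')['frame'][:,:,::-1])"
cd pics; PYTHONPATH=.. python3 ../cmp.py side_b.png side_c.png side_d.png side_e.png side_open0.png side_grip0.png side1.png
```

```text
t 16.55 q [-0.1801  0.4384  0.0223  1.1539  0.0001  2.8792] p [ 0.5833 -0.1062  0.149 ]
yaw 4.7143058127704975 width 0.687012060787716 F [-4.0609  1.7433  9.0872] T [ 0.264  0.751 -0.094] ff 62.23488807678223
tool shift to C /100mm [ 0.0086 -0.006  -2.0101]
tau [ -0.1511 -82.1397  45.8551  -1.691   -0.1696  -0.0865]Traceback (most recent call last):
  File "pics/../cmp.py", line 3, in <module>
    from rect import *
  File "rect.py", line 1, in <module>
    from h import *
  File "h.py", line 1, in <module>
    from rig import *
ModuleNotFoundError: No module named 'rig'
```

```bash
python3 cmp.py pics/side_b.png pics/side_c.png pics/side_d.png pics/side_e.png pics/side_open0.png pics/side_grip0.png pics/side1.png
```

```text
pics/side_c.png (np.float64(0.9717399624051349), np.float64(-2.0))
pics/side_d.png (np.float64(0.9832645031648629), np.float64(-1.5))
pics/side_e.png (np.float64(0.9599494738619617), np.float64(-2.0))
pics/side_open0.png (np.float64(0.9577844835661811), np.float64(-2.0))
pics/side_grip0.png (np.float64(0.9717037128449137), np.float64(-1.5))
pics/side1.png (np.float64(0.36355855602910053), np.float64(-20.0))
```

The wheel is on its stop and has stayed there through the regrip, at wrist yaw 4.71°. First opening stroke: 6 × 45°.

Emit:
arm_command:
  plan: "0 0 0 -1 255;0 0 0 -1 255;0 0 0 -1 255;0 0 0 -1 255;0 0 0 -1 255;0 0 0 -1 255;0 0 0 -1 255;0 0 0 -1 255"

```text
t: 17.32
position: [0.5833, -0.1062, 0.149]
ee_rot: [2.848, 1.325, 0.001]
ft_force: [-3.7, -0.1, 9.3]
width: 0.689
finger_force: 62.3
```

Emit:
arm_command:
  plan: "0 0 0 -1 255;0 0 0 -1 255;0 0 0 -1 255;0 0 0 -1 255;0 0 0 -1 255;0 0 0 -1 255;0 0 0 -1 255;0 0 0 -1 255"

```text
t: 17.98
position: [0.5834, -0.1062, 0.149]
ee_rot: [2.124, 2.314, 0.001]
ft_force: [-3.3, 1.4, 8.0]
width: 0.691
finger_force: 62.2
```

```bash
python3 st.py; python3 -c "
from h import *
cv2.imwrite('pics/side_90.png',get_image('side')['frame'][:,:,::-1])"; python3 cmp.py pics/side_grip0.png pics/side_90.png
```

```text
t 17.9833 q [-0.1801  0.4385  0.0223  1.1538  0.      1.3053] p [ 0.5834 -0.1062  0.149 ]
yaw 94.89553315653549 width 0.6905497323564899 F [-3.3199  1.3729  8.005 ] T [0.141  0.6316 0.1343] ff 62.23788321018219
tool shift to C /100mm [ 0.0062  0.0082 -2.01  ]
tau [ -0.1222 -82.4026  45.6162  -1.3646   0.0326  -1.4557]
pics/side_90.png (np.float64(0.8018123583262076), np.float64(0.0))
```

Wrist and wheel moved together (90°, no slip). Continuing the stroke.

Emit:
arm_command:
  plan: "0 0 0 -1 255;0 0 0 -1 255;0 0 0 -1 255;0 0 0 -1 255;0 0 0 -1 255;0 0 0 -1 255;0 0 0 -1 255;0 0 0 -1 255"

```text
t: 18.75
position: [0.5835, -0.1062, 0.149]
ee_rot: [1.077, 2.95, 0.0]
ft_force: [-2.5, 0.3, 8.9]
width: 0.687
finger_force: 62.2
```

Emit:
arm_command:
  plan: "0 0 0 -1 255;0 0 0 -1 255;0 0 0 -1 255;0 0 0 -1 255;0 0 0 -1 255;0 0 0 -1 255;0 0 0 -1 255;0 0 0 -1 255"

```text
t: 19.42
position: [0.5835, -0.1062, 0.149]
ee_rot: [-0.134, 3.138, -0.0]
ft_force: [-2.9, 1.4, 8.6]
width: 0.693
finger_force: 62.3
```

Emit:
arm_command:
  plan: "0 0 0 -1 255;0 0 0 -1 255;0 0 0 -1 255;0 0 0 -1 255;0 0 0 -1 255;0 0 0 -1 255;0 0 0 -1 255;0 0 0 -1 255"

```text
t: 20.08
position: [0.5834, -0.1061, 0.149]
ee_rot: [-1.325, 2.848, -0.0]
ft_force: [-3.1, 1.0, 8.5]
width: 0.686
finger_force: 62.3
```

Emit:
arm_command:
  plan: "0 0 0 -1 255;0 0 0 -1 255;0 0 0 -1 255;0 0 0 -1 255;0 0 0 -1 255;0 0 0 -1 255;0 0 0 -1 255;0 0 0 -1 255;0 0 0 -1 255"

```text
t: 20.83
position: [0.5834, -0.1061, 0.149]
ee_rot: [-2.311, 2.127, -0.001]
ft_force: [-3.3, 1.3, 8.0]
width: 0.688
finger_force: 62.3
```

```bash
python3 st.py; python3 -c "
from h import *
cv2.imwrite('pics/side_270.png',get_image('side')['frame'][:,:,::-1])"; python3 cmp.py pics/side_90.png pics/side_270.png
```

```text
t 20.8333 q [-0.18    0.4384  0.0223  1.1539  0.0003 -1.8337] p [ 0.5834 -0.1061  0.149 ]
yaw -85.25078985275474 width 0.6876937046360331 F [-3.3158  1.2704  8.0349] T [0.2665 0.6213 0.0838] ff 62.31774866580963
tool shift to C /100mm [-0.0052 -0.0081 -2.01  ]
tau [ -0.781  -82.2701  45.7252  -1.4795  -0.3258  -0.171 ]
pics/side_270.png (np.float64(0.9951667663376841), np.float64(0.0))
```

Emit:
arm_command:
  plan: "0 0 0 0 0;0 0 0 0 0;0 0 0 0 0;0 0 0 0 0;0 0 0 0 0"

```text
t: 21.35
position: [0.5832, -0.1062, 0.1482]
ee_rot: [2.311, -2.128, -0.0]
ft_force: [-0.5, 0.8, -0.8]
width: 1.001
finger_force: 0.0
```

```bash
python3 st.py; python3 -c "
from h import *
cv2.imwrite('pics/side_270o.png',get_image('side')['frame'][:,:,::-1])"; python3 cmp.py pics/side_270.png pics/side_270o.png
```

```text
t 21.35 q [-0.1802  0.4394  0.0217  1.1532  0.     -1.8332] p [ 0.5832 -0.1062  0.1482]
yaw -85.28832818760633 width 1.000904025388861 F [-0.4925  0.7735 -0.8164] T [-0.0436 -0.0025 -0.0236] ff 0.0
tool shift to C /100mm [-0.0068 -0.008  -2.0178]
tau [  0.0067 -87.3679  47.3668  -0.0008  -0.0008   0.0003]
pics/side_270o.png (np.float64(0.9557798079272626), np.float64(0.0))
```

270.0° done with no slip, and releasing did not move the wheel. I'll rewind with the fingers open, regrip and do stroke 2.

Emit:
arm_command:
  plan: "0 0 0 1 0;0 0 0 1 0;0 0 0 1 0;0 0 0 1 0;0 0 0 1 0;0 0 0 1 0;0 0 0 1 0"

```text
t: 22.03
position: [0.5832, -0.1062, 0.1483]
ee_rot: [1.31, -2.856, -0.0]
ft_force: [-0.3, -0.3, 0.0]
width: 1.002
finger_force: 0.0
```

Emit:
arm_command:
  plan: "0 0 0 1 0;0 0 0 1 0;0 0 0 1 0;0 0 0 1 0;0 0 0 1 0;0 0 0 1 0;0 0 0 1 0"

```text
t: 22.62
position: [0.5832, -0.1062, 0.1483]
ee_rot: [0.117, -3.139, -0.0]
ft_force: [-0.1, 0.1, -0.0]
width: 1.001
finger_force: 0.0
```

Emit:
arm_command:
  plan: "0 0 0 1 0;0 0 0 1 0;0 0 0 1 0;0 0 0 1 0;0 0 0 1 0;0 0 0 1 0;0 0 0 1 0"

```text
t: 23.2
position: [0.5833, -0.1062, 0.1483]
ee_rot: [1.093, 2.945, 0.0]
ft_force: [0.2, 1.5, 0.3]
width: 1.002
finger_force: 0.0
```

Emit:
arm_command:
  plan: "0 0 0 1 0;0 0 0 1 0;0 0 0 1 0;0 0 0 1 0;0 0 0 1 0;0 0 0 1 0;0 0 0 1 0"

```text
t: 23.78
position: [0.5832, -0.1062, 0.1483]
ee_rot: [-2.137, -2.303, 0.0]
ft_force: [-1.2, 0.6, 0.4]
width: 1.003
finger_force: 0.0
```

Emit:
arm_command:
  plan: "0 0 0 1 0;0 0 0 1 0;0 0 0 1 0;0 0 0 1 0;0 0 0 1 0;0 0 0 1 0;0 0 0 1 0"

```text
t: 24.37
position: [0.5832, -0.1062, 0.1482]
ee_rot: [-2.856, -1.309, 0.0]
ft_force: [-0.3, 0.2, 0.7]
width: 0.996
finger_force: 0.0
```

Emit:
arm_command:
  plan: "0 0 0 1 0;0 0 0 1 0;0 0 0 1 0;0 0 0 1 0;0 0 0 1 0;0 0 0 1 0;0 0 0 1 0;0 0 0 1 0;0 0 0 1 0"

```text
t: 25.12
position: [0.5833, -0.1063, 0.1483]
ee_rot: [3.139, 0.132, 0.0]
ft_force: [-0.6, 0.3, 0.3]
width: 0.996
finger_force: 0.0
```

Emit:
arm_command:
  plan: "0 0 0 0 255;0 0 0 0 255;0 0 0 0 255;0 0 0 0 255;0 0 0 0 255;0 0 0 0 255;0 0 0 0 255"
  force: 60

```text
t: 25.7
position: [0.5833, -0.1062, 0.149]
ee_rot: [3.139, 0.131, 0.001]
ft_force: [-3.8, 1.4, 8.7]
width: 0.687
finger_force: 62.2
```

```bash
python3 st.py; python3 -c "
from h import *
cv2.imwrite('pics/side_270g.png',get_image('side')['frame'][:,:,::-1])"; python3 cmp.py pics/side_grip0.png pics/side_270g.png
```

```text
t 25.7 q [-0.1801  0.4384  0.0222  1.154   0.0001  2.8784] p [ 0.5833 -0.1062  0.149 ]
yaw 4.762941905821726 width 0.6869682277506765 F [-3.8364  1.3986  8.7183] T [ 0.2202  0.7329 -0.0308] ff 62.21711128950119
tool shift to C /100mm [ 0.0088 -0.0059 -2.0102]
tau [ -0.1805 -82.0963  45.889   -1.7484  -0.153   -0.0301]
pics/side_270g.png (np.float64(0.9954573035386983), np.float64(0.0))
```

The picture matches the reference to within 0.5°, with correlation 0.995. Stroke 2 and another rewind.

Emit:
arm_command:
  plan: "0 0 0 -1 255;0 0 0 -1 255;0 0 0 -1 255;0 0 0 -1 255;0 0 0 -1 255;0 0 0 -1 255;0 0 0 -1 255;0 0 0 -1 255"

```text
t: 26.47
position: [0.5833, -0.1062, 0.149]
ee_rot: [2.848, 1.326, 0.001]
ft_force: [-2.8, 0.5, 9.2]
width: 0.688
finger_force: 62.2
```

Emit:
arm_command:
  plan: "0 0 0 -1 255;0 0 0 -1 255;0 0 0 -1 255;0 0 0 -1 255;0 0 0 -1 255;0 0 0 -1 255;0 0 0 -1 255;0 0 0 -1 255"

```text
t: 27.13
position: [0.5834, -0.1063, 0.149]
ee_rot: [2.123, 2.315, 0.001]
ft_force: [-2.2, 0.8, 8.8]
width: 0.69
finger_force: 62.2
```

Emit:
arm_command:
  plan: "0 0 0 -1 255;0 0 0 -1 255;0 0 0 -1 255;0 0 0 -1 255;0 0 0 -1 255;0 0 0 -1 255;0 0 0 -1 255;0 0 0 -1 255"

```text
t: 27.8
position: [0.5835, -0.1062, 0.149]
ee_rot: [1.076, 2.951, 0.0]
ft_force: [-2.3, 1.1, 7.8]
width: 0.69
finger_force: 62.2
```

Emit:
arm_command:
  plan: "0 0 0 -1 255;0 0 0 -1 255;0 0 0 -1 255;0 0 0 -1 255;0 0 0 -1 255;0 0 0 -1 255;0 0 0 -1 255;0 0 0 -1 255"

```text
t: 28.47
position: [0.5835, -0.1062, 0.149]
ee_rot: [-0.135, 3.138, -0.0]
ft_force: [-2.1, 0.3, 8.3]
width: 0.688
finger_force: 62.3
```

Emit:
arm_command:
  plan: "0 0 0 -1 255;0 0 0 -1 255;0 0 0 -1 255;0 0 0 -1 255;0 0 0 -1 255;0 0 0 -1 255;0 0 0 -1 255;0 0 0 -1 255"

```text
t: 29.13
position: [0.5835, -0.1061, 0.149]
ee_rot: [-1.326, 2.847, -0.0]
ft_force: [-2.4, 1.9, 8.3]
width: 0.69
finger_force: 62.3
```

Emit:
arm_command:
  plan: "0 0 0 -1 255;0 0 0 -1 255;0 0 0 -1 255;0 0 0 -1 255;0 0 0 -1 255;0 0 0 -1 255;0 0 0 -1 255;0 0 0 -1 255;0 0 0 -1 255"

```text
t: 29.88
position: [0.5834, -0.106, 0.149]
ee_rot: [-2.312, 2.126, -0.001]
ft_force: [-3.8, 2.2, 8.7]
width: 0.689
finger_force: 62.3
```

```bash
python3 st.py; python3 -c "
from h import *
cv2.imwrite('pics/side_540.png',get_image('side')['frame'][:,:,::-1])"; python3 cmp.py pics/side_270.png pics/side_540.png
```

```text
t 29.8833 q [-0.18    0.4384  0.0223  1.1539  0.0004 -1.8345] p [ 0.5834 -0.106   0.149 ]
yaw -85.20323361166984 width 0.6887695527956715 F [-3.8064  2.1581  8.7488] T [0.3928 0.5558 0.1091] ff 62.34079599380493
tool shift to C /100mm [-0.0051 -0.0082 -2.0099]
tau [ -0.9447 -82.2762  45.7101  -1.4629  -0.4086  -0.171 ]
pics/side_540.png (np.float64(0.9990291922507367), np.float64(0.0))
```

Emit:
arm_command:
  plan: "0 0 0 0 0;0 0 0 0 0;0 0 0 0 0;0 0 0 0 0;0 0 0 0 0"

```text
t: 30.4
position: [0.5833, -0.1062, 0.1482]
ee_rot: [2.311, -2.128, -0.0]
ft_force: [-0.0, 0.7, -0.3]
width: 1.004
finger_force: 0.0
```

Emit:
arm_command:
  plan: "0 0 0 1 0;0 0 0 1 0;0 0 0 1 0;0 0 0 1 0;0 0 0 1 0;0 0 0 1 0;0 0 0 1 0"

```text
t: 30.98
position: [0.5832, -0.1062, 0.1483]
ee_rot: [1.31, -2.856, -0.0]
ft_force: [-0.5, 0.2, 1.1]
width: 1.004
finger_force: 0.0
```

Emit:
arm_command:
  plan: "0 0 0 1 0;0 0 0 1 0;0 0 0 1 0;0 0 0 1 0;0 0 0 1 0;0 0 0 1 0;0 0 0 1 0"

```text
t: 31.57
position: [0.5832, -0.1062, 0.1482]
ee_rot: [0.117, -3.139, -0.0]
ft_force: [-0.6, 0.4, -1.0]
width: 1.002
finger_force: 0.0
```

Emit:
arm_command:
  plan: "0 0 0 1 0;0 0 0 1 0;0 0 0 1 0;0 0 0 1 0;0 0 0 1 0;0 0 0 1 0;0 0 0 1 0"

```text
t: 32.15
position: [0.5833, -0.1062, 0.1483]
ee_rot: [-1.093, -2.945, -0.0]
ft_force: [0.5, -0.7, 0.5]
width: 0.999
finger_force: 0.0
```

Emit:
arm_command:
  plan: "0 0 0 1 0;0 0 0 1 0;0 0 0 1 0;0 0 0 1 0;0 0 0 1 0;0 0 0 1 0;0 0 0 1 0"

```text
t: 32.73
position: [0.5833, -0.1062, 0.1483]
ee_rot: [-2.137, -2.303, 0.0]
ft_force: [-0.1, 0.5, -0.3]
width: 0.999
finger_force: 0.0
```

Emit:
arm_command:
  plan: "0 0 0 1 0;0 0 0 1 0;0 0 0 1 0;0 0 0 1 0;0 0 0 1 0;0 0 0 1 0;0 0 0 1 0"

```text
t: 33.32
position: [0.5832, -0.1062, 0.1482]
ee_rot: [-2.856, -1.31, 0.0]
ft_force: [0.1, -0.5, 1.0]
width: 1.0
finger_force: 0.0
```

Emit:
arm_command:
  plan: "0 0 0 1 0;0 0 0 1 0;0 0 0 1 0;0 0 0 1 0;0 0 0 1 0;0 0 0 1 0;0 0 0 1 0;0 0 0 1 0;0 0 0 1 0"

```text
t: 34.07
position: [0.5832, -0.1062, 0.1483]
ee_rot: [3.139, 0.132, -0.0]
ft_force: [0.1, 1.2, -0.4]
width: 1.003
finger_force: 0.0
```

Emit:
arm_command:
  plan: "0 0 0 0 255;0 0 0 0 255;0 0 0 0 255;0 0 0 0 255;0 0 0 0 255;0 0 0 0 255;0 0 0 0 255"
  force: 60

```text
t: 34.65
position: [0.5833, -0.1061, 0.149]
ee_rot: [-3.139, -0.131, -0.001]
ft_force: [-3.6, 1.2, 8.9]
width: 0.691
finger_force: 62.2
```

```bash
python3 st.py; python3 -c "
from h import *
cv2.imwrite('pics/side_540g.png',get_image('side')['frame'][:,:,::-1])"; python3 cmp.py pics/side_grip0.png pics/side_540g.png
```

```text
t 34.65 q [-0.1801  0.4384  0.0222  1.154   0.0002  2.8784] p [ 0.5833 -0.1061  0.149 ]
yaw 4.763885605099041 width 0.6913964005642669 F [-3.5973  1.153   8.8999] T [ 0.2825  0.7028 -0.0029] ff 62.22744405269623
tool shift to C /100mm [ 0.0089 -0.0058 -2.0103]
tau [ -0.1852 -82.1211  45.9017  -1.7444  -0.1539  -0.0315]
pics/side_540g.png (np.float64(0.9961866294016205), np.float64(0.0))
```

540° done. The last 180°:

Emit:
arm_command:
  plan: "0 0 0 -1 255;0 0 0 -1 255;0 0 0 -1 255;0 0 0 -1 255;0 0 0 -1 255;0 0 0 -1 255;0 0 0 -1 255;0 0 0 -1 255"

```text
t: 35.42
position: [0.5833, -0.1062, 0.149]
ee_rot: [2.848, 1.326, 0.001]
ft_force: [-3.4, 0.4, 8.7]
width: 0.692
finger_force: 62.3
```

Emit:
arm_command:
  plan: "0 0 0 -1 255;0 0 0 -1 255;0 0 0 -1 255;0 0 0 -1 255;0 0 0 -1 255;0 0 0 -1 255;0 0 0 -1 255;0 0 0 -1 255"

```text
t: 36.08
position: [0.5834, -0.1063, 0.149]
ee_rot: [2.123, 2.315, 0.001]
ft_force: [-3.0, 1.0, 9.1]
width: 0.688
finger_force: 62.2
```

Emit:
arm_command:
  plan: "0 0 0 -1 255;0 0 0 -1 255;0 0 0 -1 255;0 0 0 -1 255;0 0 0 -1 255;0 0 0 -1 255;0 0 0 -1 255;0 0 0 -1 255"

```text
t: 36.75
position: [0.5835, -0.1062, 0.149]
ee_rot: [1.076, 2.951, 0.0]
ft_force: [-2.2, 0.9, 7.4]
width: 0.691
finger_force: 62.3
```

Emit:
arm_command:
  plan: "0 0 0 -.5 255;0 0 0 -.6 255;0 0 0 -.7 255;0 0 0 -.8 255;0 0 0 -.9 255;0 0 0 -.95 255;0 0 0 -1 255;0 0 0 -1 255;0 0 0 -1 255;0 0 0 -1 255;0 0 0 -1 255"

```text
t: 37.67
position: [0.5835, -0.1062, 0.149]
ee_rot: [-0.131, 3.138, -0.0]
ft_force: [-1.9, 1.4, 8.6]
width: 0.692
finger_force: 62.3
```

```bash
python3 st.py; python3 -c "
from h import *
cv2.imwrite('pics/side_720.png',get_image('side')['frame'][:,:,::-1])"; python3 cmp.py pics/side_grip0.png pics/side_720.png
```

```text
t 37.6667 q [-0.1801  0.4385  0.0224  1.1537  0.0001 -0.2634] p [ 0.5835 -0.1062  0.149 ]
yaw -175.22454332815244 width 0.6923903412466142 F [-1.9333  1.3618  8.6425] T [0.2216 0.3442 0.1246] ff 62.28536456823349
tool shift to C /100mm [-0.0075  0.006  -2.0101]
tau [ -0.6177 -82.6363  45.4099  -0.9762  -0.2099   0.1174]
pics/side_720.png (np.float64(0.9891781015200498), np.float64(-0.5))
```

```bash
python3 -c "
from rig import *
print(job_done())"
```

```text
the job is handed in; nothing more can be done
None
```

The valve was shut against its stop, then backed off two turns (720°, within about 0.5° by wrist angle and camera check), and the gripper is still holding the wheel there. I handed the job in at about 38 s; it returned no verdict, and the arm kept clear of everything else on the worktop.

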